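# Set out the press drifts in order of size

## Robot

A 6-joint arm with a two-finger parallel gripper is mounted at the origin on the work surface. World frame = base frame: x ahead of the robot, y to its left, z up, the work surface at z = 0. Lengths are in m, angles in rad, forces in N, time in s.
With the tool pointing down it reaches from about 0.4 to 0.925 m from the base axis. Payload 3.4 kg.
Tool frame: the origin (TCP) lies at the very end of the fingers, on their centre line; the grasp point (between the pads) lies 19 mm behind it; z points along the fingers, y is the line along which they close (so a half turn about z gives the same grasp; the last joint's range is limited). The gripper opens to 85 mm and grips with 20 to 120 N. Pads are 22 mm wide; open, the fingers measure 114 mm over their backs; the gripper's body (76 mm by 85 mm) begins 54 mm behind the grasp point. The pads swing forward as they close: fully open they stand 13 mm farther back than shut.
Start: joints at [1.131, 0.307, 1.506, -0, 1.328, -0.073], TCP at [0.206, 0.537, 0.231] pointing down, gripper open.
Joint ranges: [-3.12, 3.12], [-1.05, 2.28], [0.14, 2.33], [-1.42, 4.57], [0.1, 2.73], [-2.68, 2.68]. Speed limits (rad/s): [2.57, 2.57, 3.14, 3.14, 3.14, 3.14].

## Interface

Orientations are given as a rotation vector (axis times angle).
In Python, from cell import arm, fingers, inverse_kinematics, get_image gives the robot as it stands. Calls block until the motion is done:
- arm.move_pose(position, orientation): joint-space move of the TCP to a pose.
- arm.servo_line(position, rot=None, v=0.15): straight line of the TCP; rot=None keeps the orientation; v is the mean speed in m/s.
- arm.move_joints(angles): joint-space move.
- fingers.command_gripper(opening, newtons=None): opening from 0.0 (shut) to 1.0 (fully open); newtons is the grip in N (None keeps the last); returns when the fingers have stopped.
- arm.dwell(seconds).
- inverse_kinematics(position, orientation): joint angles nearest the present ones, or None.
- arm.state(): the state.
- get_image(name): name is "side" or "top" or "wrist"; returns a dict with "frame" (400x640x3 uint8, red, green, blue), "z_map" (400x640 float32, m along the optical axis (not along the pixel's ray), 0 where there is no reading), "intrinsics" (3x3 intrinsics, pixels), "R" (3x3) and "t" (3): a world point X has camera coordinates R X + t. Camera axes: x right, y down, z forward; pixel columns grow to the right and rows downward; lengths in m; the calibration is good to about 2 mm. A picture is of the moment at which its call begins.
A pose or a line that the arm cannot do raises arm.Unreachable and nothing moves.
- arm.finish_job(): hands the job in; it is judged then, once.
The state is a dict: "clock": time; "joints": joint angles; "qd": joint speeds; "joint_efforts": joint torques, N m; "position": TCP position; "tcp_rot": TCP orientation; "contact_force": force on the tool from outside, world axes, zero at the start; "moment": the same for the moment, N m; "grip_width": opening from 0.0 (shut) to 1.0 (fully open); "gripper_force": force on a finger pad.
Only numpy, scipy, OpenCV 4.12 (cv2) and the standard library are available. Lean on these libraries where they do the work, as an engineer would, in place of code of your own. Each camera call takes 0.05 s, during which the arm holds its last target. There are 200 camera calls.

## Task

Stand the four steel press drifts upright on the four rubber pads of the wooden strip, one centred on each pad, in order of size: the smallest on the pad next to the brass knob and the largest on the pad farthest from it. Do not knock any drift over, and leave the oil bottle where it is.

Things in the scene. Friction and masses are not known exactly. Their poses are not given: they have to be found in the camera images.
- drift20_center (a point): the smallest of four loose bright steel press drifts: an upright round pin 20 mm in diameter and 40 mm tall (the top 8 mm is a narrower pilot 12 mm across). This point is its centre, 20 mm above its flat foot; z points up its axis.
- drift27_center (a point): the second smallest of four loose bright steel press drifts: an upright round pin 27 mm in diameter and 54 mm tall (the top 8 mm is a narrower pilot 17 mm across). This point is its centre, 27 mm above its flat foot; z points up its axis.
- drift34_center (a point): the second largest of four loose bright steel press drifts: an upright round pin 34 mm in diameter and 68 mm tall (the top 8 mm is a narrower pilot 21 mm across). This point is its centre, 34 mm above its flat foot; z points up its axis.
- drift41_center (a point): the largest of four loose bright steel press drifts: an upright round pin 41 mm in diameter and 82 mm tall (the top 8 mm is a narrower pilot 25 mm across). This point is its centre, 41 mm above its flat foot; z points up its axis.
- pad_a: one of four identical black rubber discs, 50 mm in diameter and 3 mm thick, fixed in a straight row 80 mm apart along a pale wooden strip (420 x 84 x 12 mm, fixed to the bench). Origin: centre of its underside, on the strip's top 12 mm above the bench, so its top is 15 mm above the bench. Which of the four places in the row it has varies: its name tells nothing.
- pad_b: one of four identical black rubber discs, 50 mm in diameter and 3 mm thick, fixed in a straight row 80 mm apart along a pale wooden strip (420 x 84 x 12 mm, fixed to the bench). Origin: centre of its underside, on the strip's top 12 mm above the bench, so its top is 15 mm above the bench. Which of the four places in the row it has varies: its name tells nothing.
- pad_c: one of four identical black rubber discs, 50 mm in diameter and 3 mm thick, fixed in a straight row 80 mm apart along a pale wooden strip (420 x 84 x 12 mm, fixed to the bench). Origin: centre of its underside, on the strip's top 12 mm above the bench, so its top is 15 mm above the bench. Which of the four places in the row it has varies: its name tells nothing.
- pad_d: one of four identical black rubber discs, 50 mm in diameter and 3 mm thick, fixed in a straight row 80 mm apart along a pale wooden strip (420 x 84 x 12 mm, fixed to the bench). Origin: centre of its underside, on the strip's top 12 mm above the bench, so its top is 15 mm above the bench. Which of the four places in the row it has varies: its name tells nothing.
- knob: round brass knob, 26 mm across and 24 mm tall, fixed on the strip at one end of the row, in line with the pads, 70 mm from the centre of the nearest one; which end varies (the other end has only a flat screw head, 16 mm across). Origin: centre of its underside, 12 mm above the bench.
- oil_center (a point): bystander: white oil bottle with black cap, 60 mm in diameter, 130 mm tall, standing loose to the left. This point is its centre, half-way up.

How it is judged:
At the end, for the whole second after the job is handed in: Each drift stands upright (within 0.1 rad), at rest and released on its pad, its axis within 12 mm of the pad's centre; counted from the brass knob, the first pad has the smallest drift, the second the second smallest, the third the second largest and the fourth the largest ((horizontal distance between drift20_center and pad_a below 0.012 m or horizontal distance between drift20_center and pad_b below 0.012 m or horizontal distance between drift20_center and pad_c below 0.012 m or horizontal distance between drift20_center and pad_d below 0.012 m) and horizontal distance between drift20_center and knob between 0.04 and 0.1 m and angle between each of drift20_center, drift27_center, drift34_center, drift41_center's own z axis and vertical below 0.1 rad and height (world z) of drift20_center between 0.03 and 0.04 m and linear speed of each of drift20, drift27, drift34, drift41 below 0.02 m/s and (horizontal distance between drift27_center and pad_a below 0.012 m or horizontal distance between drift27_center and pad_b below 0.012 m or horizontal distance between drift27_center and pad_c below 0.012 m or horizontal distance between drift27_center and pad_d below 0.012 m) and horizontal distance between drift27_center and knob between 0.12 and 0.18 m and height (world z) of drift27_center between 0.037 and 0.047 m and (horizontal distance between drift34_center and pad_a below 0.012 m or horizontal distance between drift34_center and pad_b below 0.012 m or horizontal distance between drift34_center and pad_c below 0.012 m or horizontal distance between drift34_center and pad_d below 0.012 m) and horizontal distance between drift34_center and knob between 0.2 and 0.26 m and height (world z) of drift34_center between 0.044 and 0.054 m and (horizontal distance between drift41_center and pad_a below 0.012 m or horizontal distance between drift41_center and pad_b below 0.012 m or horizontal distance between drift41_center and pad_c below 0.012 m or horizontal distance between drift41_center and pad_d below 0.012 m) and horizontal distance between drift41_center and knob between 0.28 and 0.34 m and height (world z) of drift41_center between 0.051 and 0.061 m); the robot touches nothing.
It fails at once if a drift is knocked over (angle between any of drift20_center, drift27_center, drift34_center, drift41_center's own z axis and vertical above 0.8 rad).
It fails at once if the oil bottle is moved by more than 30 mm (distance of oil_center from where it was at the start of the episode above 0.03 m).
It also fails if it takes over 96 s, if anything falls off the work surface, if the arm or the gripper's body presses on something with over 40 N, if the wrist force passes 120 N, or if a joint passes its speed limit or range.

## Working session

There is one attempt and no reset: what is moved stays moved. The work goes in short steps, each a Python script; the robot and the scene stay as the last script left them, time stands still between calls to the robot, and variables do not carry over. Pictures are saved under pics/ and viewed, at most 14 in all, crops included, and the job is handed in when it is done.

```bash
ls; mkdir -p pics
python3 - <<'E'
from cell import arm,get_image
import cv2,numpy as np
for n in("top","side"):
    d=get_image(n);cv2.imwrite(f"pics/{n}0.png",d["frame"][...,::-1]);np.savez(f"{n}0.npz",**d)
    print(n,d["intrinsics"].round(1).tolist(),d["R"].round(3).tolist(),d["t"].round(3).tolist(),(d["z_map"]>0).mean())
print(arm.state())
E
```

```text
pics
top [[484.3, 0.0, 315.1], [0.0, 484.3, 201.8], [0.0, 0.0, 1.0]] [[-0.022, -1.0, -0.014], [-0.985, 0.024, -0.171], [0.171, 0.01, -0.985]] [0.12, 0.538, 1.105] 0.99594921875
side [[362.1, 0.0, 324.2], [0.0, 362.1, 199.0], [0.0, 0.0, 1.0]] [[0.852, -0.524, 0.009], [-0.367, -0.609, -0.703], [0.374, 0.596, -0.711]] [-0.427, 0.322, 0.624] 0.9960703125
{'clock': 0.1, 'joints': array([ 1.13148608e+00,  3.07512588e-01,  1.50753618e+00, -2.96606381e-05,
        1.32841600e+00, -7.35057723e-02]), 'qd': array([-0.00080586, -0.00102133, -0.00517932,  0.00039144,  0.00119209,
       -0.00054463]), 'joint_efforts': array([ 7.32281260e-04, -4.58523381e+01, -2.52608460e+01,  3.59001797e-05,
        5.58703090e-03,  2.13706778e-05]), 'position': array([0.20544592, 0.53637187, 0.2304674 ]), 'tcp_rot': array([-5.71313394e-01, -3.08875206e+00,  2.85562667e-03]), 'contact_force': array([ 0.04097252, -0.34101617,  0.3494801 ]), 'moment': array([ 0.00348583,  0.02798967, -0.01596751]), 'gripper_force': 0.0, 'grip_width': 0.9972916279632852}
```

View pics/top0.png

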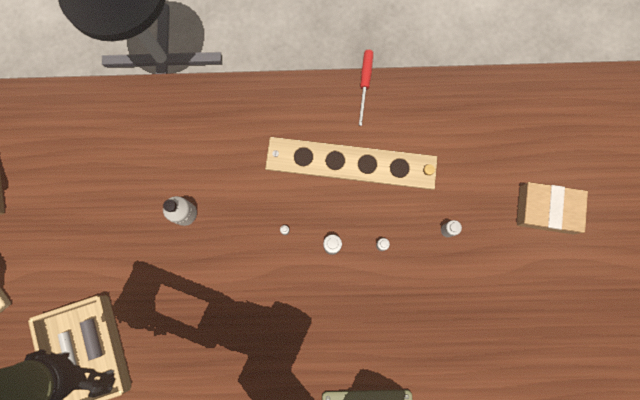

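View pics/side0.png

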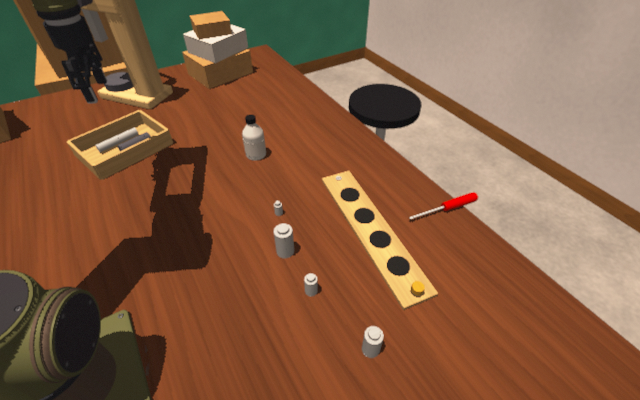

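The top view shows the pads at about (303,157), (335,160), (367,164) and (399,168), with the brass knob at (429,169), on the right. The drifts are d20 (284,230), d41 (333,243), d27 (383,244) and d34 (452,228). The bottle is at (180,210), clear of the work.

```bash
cat > h.py <<'E'
import numpy as np,cv2
def ray(d,px,z):
    """world point on plane z seen at pixel px"""
    K,R,t=d["intrinsics"],d["R"],d["t"]
    c=-R.T@t; v=R.T@np.linalg.solve(K,[px[0],px[1],1.]); return c+v*(z-c[2])/v[2]
def cloud(d):
    K,R,t=d["intrinsics"],d["R"],d["t"]; z=d["z_map"]
    v,u=np.mgrid[:z.shape[0],:z.shape[1]]
    P=np.stack([(u-K[0,2])/K[0,0]*z,(v-K[1,2])/K[1,1]*z,z],-1)
    return (P-t)@R
def pads(d,roi=None,amin=150):
    """centres of dark discs on the pale strip, plane z=.015"""
    g=d["frame"].max(-1); m=(g<70).astype(np.uint8)
    out=[]
    for c in cv2.findContours(m,cv2.RETR_EXTERNAL,cv2.CHAIN_APPROX_NONE)[0]:
        if cv2.contourArea(c)<amin or len(c)<5: continue
        (x,y),ax,_=cv2.fitEllipse(c)
        if roi and not(roi[0]<x<roi[2] and roi[1]<y<roi[3]): continue
        out.append((ray(d,(x,y),.015),(x,y),ax))
    return out
E
python3 - <<'E'
from h import *
d=dict(np.load("top0.npz"))
for p in pads(d,(260,130,440,190)): print("pad",p[0].round(4),np.round(p[1],1),np.round(p[2],1))
f=d["frame"].astype(int)
W=cloud(d)
m=((f[...,0]-f[...,2]>120)&(f[...,0]>180)); m[:, :420]=0;m[:150]=0;m[185:]=0;m[:,440:]=0
v,u=np.nonzero(m);print("knob",ray(d,(u.mean(),v.mean()),.036).round(4),len(u))
s={20:(284,230),41:(333,243),27:(383,244),34:(452,228)}
for k,(a,b) in s.items():
    sl=np.s_[b-18:b+18,a-18:a+18]; w=W[sl].reshape(-1,3); hi=w[w[:,2]>k*.002-.005]
    al=w[w[:,2]>.01]
    g=(f[sl].max(-1)-f[sl].min(-1)<40)&(f[sl].min(-1)>205)
    v,u=np.nonzero(g)
    print(k,"depth",hi.mean(0).round(4),len(hi),"maxz",w[:,2].max().round(4),"all",((al.max(0)+al.min(0))/2).round(4), "bright",ray(d,(u.mean()+a-18,v.mean()+b-18),k*.002).round(4) if len(u) else 0,len(u))
E
```

```text
knob [nan nan nan] 0
20 depth [0.4597 0.1706 0.1976] 29 maxz 1.1825 all [0.416  0.1433 0.5968] bright [0.4763 0.1838 0.04  ] 31
41 depth [0.433  0.0712 0.143 ] 126 maxz 1.1825 all [0.4007 0.0729 0.5978] bright [0.4373 0.0702 0.082 ] 219
27 depth [ 0.4304 -0.0384  0.143 ] 63 maxz 1.1825 all [0.397  0.0161 0.5973] bright [ 0.436  -0.0491  0.054 ] 83
34 depth [ 0.4562 -0.1791  0.1893] 92 maxz 1.1825 all [ 0.4154 -0.0672  0.5964] bright [ 0.4689 -0.2119  0.068 ] 103<stdin>:7: RuntimeWarning: Mean of empty slice.
  ret = ret.dtype.type(ret / rcount)
```

Run:
```python
from h import *
d=dict(np.load("top0.npz"));f=d["frame"].astype(int);W=cloud(d);W[d["z_map"]==0]=np.nan
print(f[160,335],f[169,429],f[160,345:352].tolist())
m=(f.max(-1)<100).astype(np.uint8); r=np.zeros_like(m);r[140:185,285:415]=1
for c in cv2.findContours(m*r,cv2.RETR_EXTERNAL,cv2.CHAIN_APPROX_NONE)[0]:
    print(cv2.contourArea(c),len(c),*( [np.round(cv2.fitEllipse(c)[0],1),ray(d,cv2.fitEllipse(c)[0],.015).round(4)] if len(c)>5 else []))
s={20:(284,230),41:(333,243),27:(383,244),34:(452,228)}
for k,(a,b) in s.items():
    w=W[b-18:b+18,a-18:a+18].reshape(-1,3); w=w[np.isfinite(w[:,0])&(w[:,2]<.1)]
    h=k*.002;hi=w[(w[:,2]>h-.004)];sh=w[(w[:,2]>h-.013)]
    print(k,"pilot",hi.mean(0).round(4),len(hi),"maxz",w[:,2].max().round(4),"top mid",((sh.max(0)+sh.min(0))/2).round(4),np.ptp(sh,axis=0).round(3))
```

```text
[94 77 67] [241 203 135] [[210, 177, 135], [255, 227, 181], [252, 223, 180], [249, 219, 174], [249, 221, 177], [248, 219, 174], [248, 218, 174]]
231.5 49 [399.2 167.6] [ 0.6268 -0.1016  0.015 ]
224.0 48 [367.  163.8] [ 0.6386 -0.0227  0.015 ]
225.0 48 [334.8 160. ] [0.6503 0.0568 0.015 ]
224.5 49 [302.9 156.4] [0.6616 0.1358 0.015 ]
20 pilot [0.4785 0.1828 0.0404] 23 maxz 0.0446 top mid [0.4789 0.1824 0.0363] [0.019 0.017 0.017]
41 pilot [0.4386 0.0692 0.0823] 109 maxz 0.089 top mid [0.4382 0.0696 0.0792] [0.04  0.039 0.019]
27 pilot [ 0.438  -0.0495  0.0539] 51 maxz 0.0602 top mid [ 0.4377 -0.0505  0.051 ] [0.026 0.026 0.018]
34 pilot [ 0.4703 -0.2128  0.0688] 73 maxz 0.0734 top mid [ 0.471  -0.2135  0.0646] [0.033 0.033 0.018]
```

```bash
cat >> h.py <<'E'
from scipy.spatial.transform import Rotation as Rn
PAD={20:(.6268,-.1016),27:(.6386,-.0227),34:(.6503,.0568),41:(.6616,.1358)}
DR={20:(.4785,.1826),27:(.438,-.050),34:(.4706,-.2131),41:(.4384,.0694)}
GR={20:.004,27:.010,34:.018,41:.026}   # TCP above foot
def down(s=1):
    r=np.subtract(PAD[41],PAD[20]); n=s*np.array([r[1],-r[0],0])/np.hypot(*r); z=np.array([0,0,-1.])
    return Rn.from_matrix(np.c_[np.cross(n,z),n,z]).as_rotvec()
E
python3 - <<'E'
from h import *
from cell import *
for s in(1,-1):
  for k in DR:
    for p,z in((DR[k],GR[k]),(PAD[k],.015+GR[k]),(DR[k],.2),(PAD[k],.2)):
      q=inverse_kinematics([*p,z],down(s)); print(s,k,None if q is None else np.round(q,2))
s=min((1,-1),key=lambda s:abs(q[5]) if (q:=inverse_kinematics([*DR[20],.2],down(s))) is not None else 9)
print("use",s)
arm.move_pose([*DR[20],.2],down(s))
d=get_image("wrist");cv2.imwrite("pics/w1.png",d["frame"][...,::-1]);np.savez("w1.npz",**d);print(arm.state()["position"],arm.state()["clock"])
E
```

```text
1 20 [ 0.28  0.51  1.9  -0.    0.73  0.43]
1 20 [-0.23  0.6   1.61 -0.    0.93 -0.08]
1 20 [ 0.28  0.25  1.68 -0.    1.21  0.43]
1 20 [-0.23  0.41  1.42 -0.    1.31 -0.08]
1 27 [-0.21  0.44  2.05 -0.    0.65 -0.06]
1 27 [-0.1   0.6   1.6  -0.    0.95  0.04]
1 27 [-0.21  0.15  1.81 -0.    1.18 -0.06]
1 27 [-0.1   0.42  1.41 -0.    1.31  0.04]
1 34 [-0.51  0.49  1.88 -0.    0.77 -0.36]
1 34 [ 0.02  0.6   1.56 -0.    0.98  0.17]
1 34 [-0.51  0.25  1.67 -0.    1.22 -0.36]
1 34 [ 0.02  0.44  1.38 -0.    1.33  0.17]
1 41 [ 0.06  0.41  2.03 -0.    0.7   0.21]
1 41 [ 0.14  0.62  1.5  -0.    1.03  0.29]
1 41 [ 0.06  0.15  1.81 -0.    1.18  0.21]
1 41 [ 0.14  0.47  1.32 -0.    1.35  0.29]
-1 20 None
-1 20 None
-1 20 None
-1 20 None
-1 27 None
-1 27 None
-1 27 None
-1 27 None
-1 34 None
-1 34 None
-1 34 None
-1 34 None
-1 41 None
-1 41 None
-1 41 None
-1 41 None
use 1
[0.47831677 0.18360123 0.20011285] 1.7917
```

View pics/w1.png

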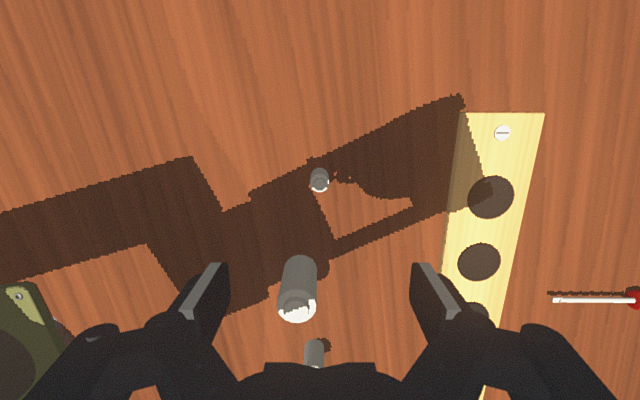

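The wrist view shows d20 at (319,180), d41 with its top at (297,302), and the two far pads at (490,197) and (479,262). I'll cross-check the calibration here, then do the first pick and place.

```bash
cat >> h.py <<'E'
def pickplace(k,arm,fingers,dr=None,pad=None):
    p,g=dr or DR[k],pad or PAD[k]; r=down(); gr=GR[k]; up=.19
    arm.move_pose([*p,up],r)
    fingers.command_gripper(min(1,(k+30)/85),40)
    arm.servo_line([*p,gr],v=.12)
    fingers.command_gripper(0,60 if k<34 else 90); s=arm.state()
    print(k,"grip",s["grip_width"]*85,s["gripper_force"],s["position"].round(4))
    arm.servo_line([*p,up],v=.12); s=arm.state(); print(" lifted",s["grip_width"]*85,s["contact_force"].round(1))
    arm.servo_line([*g,up],v=.2); arm.servo_line([*g,gr+.025],v=.12); arm.servo_line([*g,gr+.0155],v=.02)
    s=arm.state(); print(" down",s["contact_force"].round(1),s["position"].round(4))
    fingers.command_gripper((k+12)/85); arm.dwell(.2)
    fingers.command_gripper(min(1,(k+30)/85)); arm.servo_line([*g,up],v=.12); print(" t",arm.state()["clock"])
E
python3 - <<'E'
from h import *
from cell import *
d=dict(np.load("w1.npz"));W=cloud(d);W[d["z_map"]==0]=np.nan
print("pads",ray(d,(490,197),.015),ray(d,(479,262),.015))
for k,(a,b) in {20:(319,180),41:(298,295)}.items():
    w=W[b-35:b+35,a-25:a+25].reshape(-1,3);w=w[(w[:,2]>k*.002-.004)&(w[:,2]<.1)];print(k,w.mean(0),len(w))
pickplace(20,arm,fingers)
d=get_image("wrist");cv2.imwrite("pics/w2.png",d["frame"][...,::-1])
E
```

```text
pads [0.66122325 0.13685274 0.015     ] [0.65054185 0.057517   0.015     ]
20 [0.47880744 0.18427738 0.04012054] 121
41 [0.43899601 0.07201618 0.08216506] 481
20 grip 17.10079186820828 58.44306528568268 [0.4788 0.1827 0.0046]
 lifted 17.08464921858101 [-0.1 -1.2 -2.6]
 down [-1.5  0.7  2.5] [ 0.6266 -0.1015  0.0197]
 t 12.525
```

View pics/w2.png

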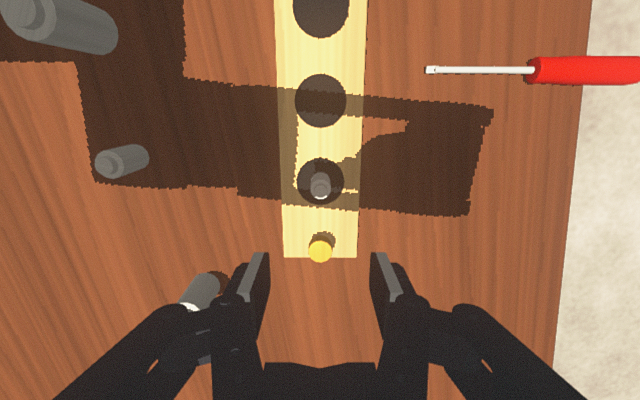

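The wrist view shows d20 upright at (320,183), centred on the pad next to the knob (320,250). The two cameras agree within about 2 mm, so I'll carry on with the rest.

Run:
```python
from h import *
from cell import *
for k in(27,34,41): pickplace(k,arm,fingers)
arm.move_pose([.45,-.1,.25],down())
d=get_image("top");np.savez("top1.npz",**d);cv2.imwrite("pics/top1.png",cv2.resize(d["frame"][100:260,150:500,::-1],None,fx=2.2,fy=2.2))
W=cloud(d);W[d["z_map"]==0]=np.nan
for k,p in PAD.items():
    w=W.reshape(-1,3);h=.015+k*.002
    w=w[(np.hypot(w[:,0]-p[0],w[:,1]-p[1])<.03)&(abs(w[:,2]-h)<.004)];print(k,((w.mean(0)[:2]-p)*1e3).round(1),w[:,2].mean().round(4),len(w))
```

```text
27 grip 24.81791923573593 58.547489047050476 [ 0.438  -0.05    0.0106]
 lifted 24.166481852548827 [-0.2  0.9 -2.2]
 down [-0.7  0.1  2. ] [ 0.6385 -0.0227  0.0257]
 t 22.8667
34 grip 30.924061856780583 88.56870889663696 [ 0.4707 -0.2132  0.0188]
 lifted 31.38620893136466 [-0.6 -0.1 -4.7]
 down [-1.3 -0.1  0.8] [0.6502 0.0568 0.0339]
 t 33.7167
41 grip 38.12276360625726 89.57528114318848 [0.4384 0.0695 0.0267]
 lifted 37.830249421977186 [-0.4 -0.3 -5. ]
 down [-1.8 -0.1 -0.8] [0.6615 0.1358 0.0418]
 t 43.6917
20 [0.1 0.7] 0.056 21
27 [0.5 0.6] 0.0688 49
34 [1.  0.1] 0.0829 63
41 [-0.2 -0.2] 0.0972 93
```

View pics/top1.png

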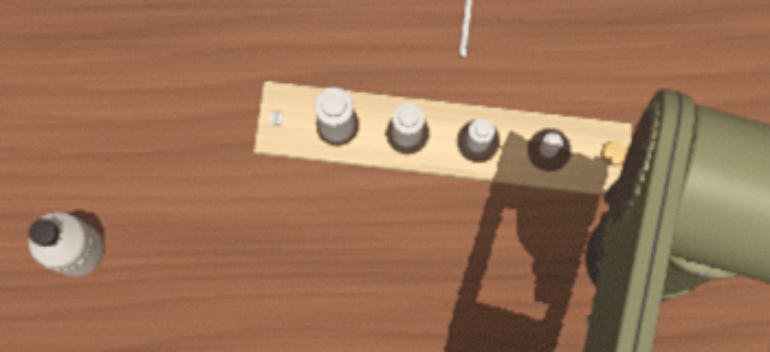

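All four drifts stand upright on their pads at crop positions (335,115), (407,127), (480,138) and (550,148). They run largest to smallest towards the knob at (614,152), each about 1 mm off its pad centre, and the bottle hasn't moved.

```bash
python3 -c "
from cell import arm
print(arm.finish_job())"
```

```text
the job is handed in; nothing more can be done
None
```

The job is handed in: all four drifts stand upright on their pads, smallest next to the knob and each measured within about 1 mm of its pad's centre, the oil bottle was not touched, and the robot clock was about 44 s after the last placement; the judge's verdict was not shown.

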